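# Point out the missing screw

### The arm

A 7-joint arm with a two-finger parallel gripper is mounted at the origin on the work surface. World frame = base frame: x ahead of the robot, y to its left, z up, the work surface at z = 0. Lengths are in mm, angles in degrees, forces in N, time in s.
With the tool pointing down it reaches from about 425 to 1025 mm from the base axis. Payload 3.6 kg.
Tool frame: the origin (TCP) lies between the finger pads, 19 mm behind the fingertips; this is the grasp point; z points along the fingers, y is the line along which they close (so a half turn about z gives the same grasp; the last joint's range is limited). The gripper opens to 85 mm and grips with 20 to 120 N. Pads are 22 mm wide; open, the fingers measure 114 mm over their backs; the gripper's body (76 mm by 85 mm) begins 54 mm behind the grasp point. The pads swing forward as they close: fully open they stand 13 mm farther back than shut.
Start: joints at [-76.347, 33.873, 2.773, 92.16, -1.908, 54.013, -1.931], TCP at [236.16, 685.462, 250.002] pointing down, gripper open.
Joint ranges: [-153.93, 153.93], [-27.13, 128.08], [-72.61, 78.16], [10.71, 143.7], [-87.88, 267.88], [4.46, 118.87], [-176.78, 176.78]. Speed limits (degrees/s): [147.25, 147.25, 180, 180, 180, 180, 180].

### API

Orientations are given as a 3x3 rotation matrix whose columns are the frame's x, y, z axes.
In Python, from workcell import arm, grab_frame, recognise gives the robot as it stands. The module is installed in compiled form; this text tells all that it offers.
- The arm moves only by the tool move_arm, never from a script. Its argument "commands" is a list of rows, each a list of 5 numbers: the closure, from -1 (fully open) to 1 (shut), then the shift along the tool's x, y, z in cm, then the turn about the tool's z in rad. A call has 1 to 10 rows; each row shifts and turns the commanded pose from where the row before left it, along the tool's axes as they then stand; what a row does not reach is not made up. A row lasts 1/8 s, in which the tool goes at most 62.5 mm and 10.7 degrees, less where a joint would pass 70% of its speed; a pose out of reach is approached as far as the arm can. A call with a gripper value outside its range is refused whole. The fingers move at their own pace and stop on an object; "grip_force" is the grip in N (left out, the last holds). Time passes only in rows, so rows that do not move let the fingers close. It gives the time, the measured TCP pose, the force, the opening and the grip force at its end, in the units of the state.
- arm.read_state(): the state, without advancing time (a new reading comes with each control period).
- grab_frame(name): name is "scene" or "top" or "wrist"; returns a dict with "image" (420x560x3 uint8, blue, green, red), "fx", "fy", "cx", "cy" (pixels), "R" (3x3) and "t" (3): a world point X has camera coordinates R X + t. Camera axes: x right, y down, z forward; pixel columns grow to the right and rows downward; lengths in mm; the calibration is good to about 2 mm. A picture is of the moment at which its call begins. There is no depth.
- arm.job_done(): hands the job in; it is judged then, once.
Trained networks look in a picture, given as the dict that the camera call returned (one of the last four; its "shot" number tells which), for a name from the list of things; names that differ only in an ending like _2 or _b are one class to them, and where a whole thing is asked for, a point or a joint stands for the part that bears it (a point fixed in the world has none). Each returns a list of dicts, best first, with "score" (0 to 1); they miss things now and then, are a little off and sometimes report something else, mostly with a low value. They report only what shows in the picture. A call takes as long as a camera call.
- recognise(picture, query): "extent" ([left, top, right, bottom] in pixels, round what is visible of it).
The state is a dict: "time": time; "joint_positions": joint angles; "dq": joint speeds; "joint_torque": joint torques, N m; "eef_pos": TCP position; "tcp_rot": TCP orientation; "contact_force": force on the tool from outside, world axes, zero at the start; "moment": the same for the moment, N m; "gripper_width": finger opening in mm; "grip_force": force on a finger pad.
Only numpy, scipy, OpenCV 4.12 (cv2) and the standard library are available. Lean on these libraries where they do the work, as an engineer would, in place of code of your own. Each camera call takes 0.05 s, during which the arm holds its last target. There are 200 camera calls.

### The job

One of the two round housing covers on the bench lacks a screw. Press the large button on the control box fully down and let it go to start the inspection recording, then show the camera the empty screw hole: with the fingers pointing straight down, bring the fingertips to one to three centimetres above the hole, centred over it, stay there for at least two seconds, and finish still pointing at it. Do not touch either cover, do not press the small button, and leave everything else where it is; nothing is to be picked up.

Things in the scene. Friction and masses are not known exactly. Their poses are not given: they have to be found in the camera images.
- empty_hole (a point): centre of the mouth of the empty screw hole, 14 mm above the bench: a round ear 28 mm across with an open hole 20 mm wide, 12 mm deep, and no screw. Lies on open_cover, 75 mm from its centre along its +x; z up. The TCP is the measure of pointing: on a gripper whose fingertips stand 19 mm past the TCP, tips 10 to 30 mm over the hole mean the TCP 29 to 49 mm above this point.
- open_cover: cover that lacks a screw: loose, grey plastic, a low dome 128 mm across, 30 mm high (92 mm across at 22 mm height), with four ears at 90 degrees centred 75 mm from its middle. Three hold a steel socket-head screw (head 20 mm across, top 24 mm above the bench); the ear on its +x is empty. Origin: centre of its underside; z up; any yaw. Do not touch.
- full_cover: the other cover, of the same shape and size, with all four screws fitted. Loose. Origin: centre of its underside; z up. Not to be touched.
- console: control box, painted grey, fixed to the bench, 90 mm (its x) by 180 mm (its y), 45 mm high; origin: centre of its underside. Two upright push buttons of grey plastic in black housings on top: the large one (44 mm across) 45 mm from the centre along the box's +y, the small one (18 mm across) 55 mm along its -y.
- record_top (a point): centre of the top face of the large button (44 mm across) when not pressed; moves down with it. Pressed straight down from above.
- record (a joint): travel of the large button, m: 0 up, 0.006 fully down; a spring brings it back; fully down takes about 5 N
- aux (a joint): travel of the small button, m: 0 up, 0.006 fully down; it must not be pressed
- driver: loose screwdriver lying across the bench in front of the robot, 190 mm long, 26 mm high, handle to the right (-y); bystander. Origin: under its middle; its length lies along its x
- bin: loose open green plastic parts bin, 100 by 130 mm, 55 mm high, beyond the work; bystander. Origin: centre of its underside
- screw_pot: loose clear round pot of screws, 82 mm across, 35 mm high, beyond the work; bystander. Origin: centre of its underside

How it is judged (in metres and radians):
On the way, in this order (a step that is already met when the one before it is completed fails the run):
1. the large button is pressed down (at least 4.5 mm of its 6 mm) (value of joint record above 0.0045 m), for 0.05 s.
2. with the button let go, the tool points down at the empty hole for two seconds (TCP within 12 mm sideways, 20 to 60 mm above it) (horizontal distance between the grasp point and empty_hole below 0.012 m and z of the grasp point in the frame of empty_hole between 0.02 and 0.06 m and angle between the grasp point's own z axis and vertical above 2.6 rad and value of joint record below 0.0015 m), for 1.9 s.
At the end, for the whole second after the job is handed in: The tool still points down (within about 30 degrees of straight down) at the empty hole: TCP within 12 mm sideways of it and 20 to 60 mm above it; both buttons are up (under 1.5 mm), both covers lie within 6 mm and the driver, bin and pot within 15 mm of where they started (all of step 2 and value of joint aux below 0.0015 m and distance of each of open_cover, full_cover from where it was at the start of the episode below 0.006 m and distance of each of driver, bin, screw_pot from where it was at the start of the episode below 0.015 m); the robot touches nothing.
It fails at once if a cover is touched by the robot (contact force between any of the fingers, the arm and open_cover above 0.3 N or contact force between any of the fingers, the arm and full_cover above 0.3 N).
It fails at once if a cover is moved by more than 6 mm or lifted (not (distance of open_cover from where it was at the start of the episode below 0.006 m) or not (distance of full_cover from where it was at the start of the episode below 0.006 m)).
It fails at once if the small button is pressed (more than 2.5 mm) (value of joint aux above 0.0025 m).
It fails at once if the screwdriver, bin or pot is moved by more than 15 mm (distance of any of driver, bin, screw_pot from where it was at the start of the episode above 0.015 m).
It also fails if it takes over 48 s, if anything falls off the work surface, if the arm or the gripper's body presses on something with over 40 N, if the wrist force passes 120 N, or if a joint passes its speed limit or range.

## Working session

There is one attempt and no reset: what is moved stays moved. The work goes in short steps, Python scripts to look and compute and a tool call to move; the robot and the scene stay as the last step left them, time stands still between calls to the robot, and variables do not carry over. Pictures are saved under pics/ and viewed, at most 10 in all, crops included, and the job is handed in when it is done.

Besides the shell and the picture viewer there is one more tool, called as name(argument=value, ...) on one line, values as JSON. move_arm: Moves the arm, as the interface text tells. Its arguments: {"type":"object","properties":{"commands":{"type":"array","items":{"type":"array","items":{"type":"number"}}},"grip_force":{"type":"number"}},"required":["commands"]}

```bash
mkdir -p pics
cat > h.py <<'E'
import numpy as np, cv2
from workcell import arm, grab_frame, recognise
def ray(p,u,v,z):
    R=np.array(p["R"]);t=np.array(p["t"]);c=-R.T@t
    d=R.T@np.array([(u-p["cx"])/p["fx"],(v-p["cy"])/p["fy"],1])
    return (c+d*(z-c[2])/d[2]).round(1)
E
python3 - <<'E'
from h import *
s=arm.read_state();print(s["time"],s["eef_pos"],np.round(s["tcp_rot"],3).tolist(),s["contact_force"])
for n in ["top","scene"]:
    p=grab_frame(n);cv2.imwrite(f"pics/{n}0.png",p["image"])
    print(n,(-np.array(p["R"]).T@p["t"]).round(),p["fx"])
    for q,z in [("open_cover",15),("full_cover",15),("empty_hole",14),("console",45),("record_top",60),("driver",13),("bin",30),("screw_pot",20)]:
        for r in recognise(p,q)[:3]:
            e=r["extent"];print(q,round(r["score"],2),np.round(e),ray(p,(e[0]+e[2])/2,(e[1]+e[3])/2,z))
E
```

```text
0.0 [235.85712534 684.71455715 248.81639653] [[-0.946, 0.326, -0.001], [0.326, 0.946, -0.002], [-0.0, -0.002, -1.0]] [-0.27566486  0.51298185 -0.29554976]
top [462.  14. 963.] 388.1620606685463
open_cover 0.64 [370. 209. 439. 282.] [ 475.3 -298.5   15. ]
full_cover 0.92 [129. 192. 192. 257.] [513.  296.9  15. ]
empty_hole 0.82 [370. 209. 437. 283.] [ 473.7 -296.6   14. ]
console 0.96 [232. 159. 310. 216.] [604.9  27.8  45. ]
console 0.65 [370. 209. 437. 284.] [ 471.8 -286.4   45. ]
record_top 0.84 [242. 172. 261. 190.] [617.3  74.1  60. ]
driver 0.75 [234. 267. 312. 280.] [399.9  18.2  13. ]
bin 0.56 [338. 123. 399. 170.] [ 715.3 -209.4   30. ]
screw_pot 0.7 [206. 116. 237. 148.] [747.2 154.8  20. ]
scene [1289.  147.  636.] 416.34332605767804
open_cover 0.55 [124. 175. 190. 218.] [ 490.9 -298.5   15. ]
full_cover 0.89 [362. 204. 435. 254.] [524.8 300.7  15. ]
empty_hole 0.65 [124. 175. 195. 222.] [ 498.6 -288.5   14. ]
console 0.7 [108. 229. 190. 291.] [ 738.6 -207.1   45. ]
console 0.61 [234. 208. 323. 272.] [638.4  39.8  45. ]
record_top 0.79 [284. 223. 307. 241.] [624.   74.8  60. ]
driver 0.62 [250. 181. 311. 190.] [390.5   4.9  13. ]
bin 0.93 [106. 226. 188. 294.] [ 726.3 -218.7   30. ]
screw_pot 0.79 [305. 273. 349. 315.] [749.3 152.   20. ]
```

View pics/top0.png

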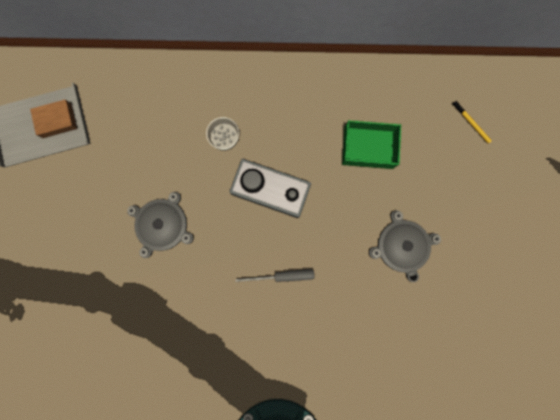

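View pics/scene0.png

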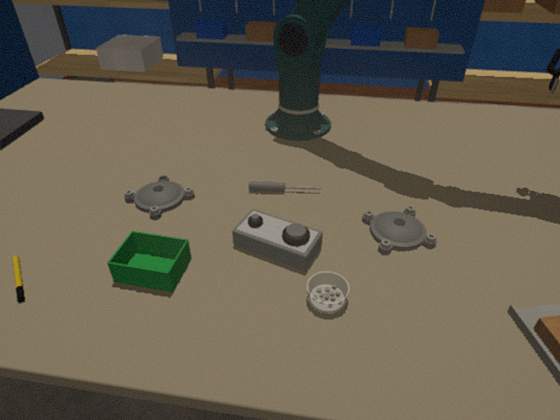

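Run:
```python
from h import *
im=cv2.imread("pics/top0.png")
c=[cv2.resize(im[y:y+90,x:x+90],(390,390),interpolation=cv2.INTER_CUBIC) for x,y in [(362,202),(115,180)]]
cv2.imwrite("pics/c0.png",cv2.convertScaleAbs(np.hstack(c),alpha=1.6))
t=grab_frame("top");s=grab_frame("scene")
for p in(t,s):
  print((p["R"]@np.array([0,0,1.])).round(2))
# triangulate button
def P(p): return np.diag([p["fx"],p["fy"],1])@np.c_[p["R"],p["t"]]+np.outer([p["cx"],p["cy"],0],np.r_[p["R"][2],p["t"][2]])
X=cv2.triangulatePoints(P(t),P(s),np.array([[252.],[180.5]]),np.array([[295.5],[232.]]))
print((X[:3]/X[3]).ravel())
for u,v in [(413,277),(397,216),(436,240),(376,254)]: print(ray(t,u,v,14))
for z in(45,60): print(z,ray(t,252,180.5,z),ray(t,292,194.5,z))
```

```text
[-0.   -0.11 -0.99]
[-0.   -0.8  -0.61]
[619.56186007  73.29702672  55.16753423]
[ 399.7 -318.4   14. ]
[ 546.2 -281.9   14. ]
[ 489.7 -375.9   14. ]
[ 452.7 -229.8   14. ]
45 [621.4  73.7  45. ] [589.6 -22.7  45. ]
60 [618.8  72.7  60. ] [587.5 -22.1  60. ]
```

View pics/c0.png

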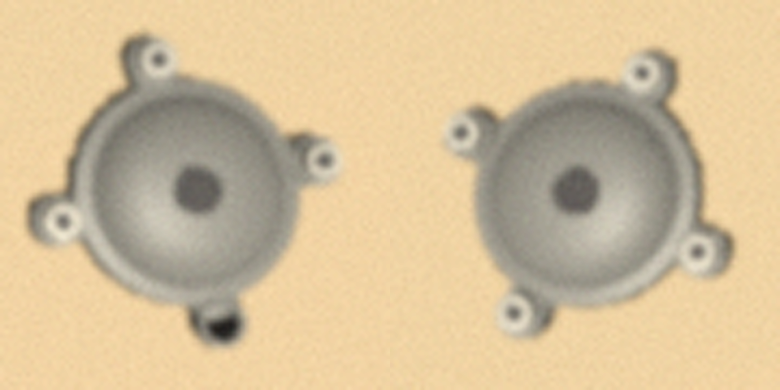

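move_arm(commands=[[1, -4.5, -3.6, 0, 0], [1, -4.5, -3.6, 0, 0], [1, -4.5, -3.6, 0, 0], [1, -4.5, -3.6, 0, 0], [1, -4.5, -3.6, 0, 0], [1, -4.5, -3.6, 0, 0], [1, -4.5, -3.6, 0, 0], [1, -4.5, -3.6, 0, 0], [1, -4.5, -3.6, 0, 0], [1, -4.5, -3.6, 0, 0]], grip_force=20)

```text
time: 2.25
eef_pos: [545.4, 197.0, 250.4]
tcp_rot: [[-0.946, 0.326, 0.001], [0.326, 0.946, 0.001], [-0.001, 0.001, -1.0]]
contact_force: [-0.0, 0.8, 0.6]
gripper_width: -0.2
grip_force: 0.0
```

move_arm(commands=[[1, -3.7, -3.1, 1.5, 0], [1, -3.7, -3.1, 2, 0], [1, -3.7, -3.1, 2, 0], [1, 0, 0, 2, 0], [1, 0, 0, 2, 0], [1, 0, 0, 0, 0]])

```text
time: 3.0
eef_pos: [617.9, 74.2, 153.6]
tcp_rot: [[-0.945, 0.326, -0.003], [0.326, 0.945, -0.0], [0.003, -0.002, -1.0]]
contact_force: [-0.3, 0.0, 0.4]
gripper_width: -0.0
grip_force: 0.0
```

Run:
```python
from h import *
p=grab_frame("wrist");cv2.imwrite("pics/w1.png",p["image"]);s=arm.read_state();print(s["eef_pos"])
print((-np.array(p["R"]).T@p["t"]).round())
for r in recognise(p,"record_top"):
    e=r["extent"];print(r["score"],np.round(e),[ray(p,(e[0]+e[2])/2,(e[1]+e[3])/2,z) for z in(55,60)])
```

```text
[618.76992046  74.46311876 154.72793713]
[544.  99. 278.]
0.68 [399.   4. 559. 111.] [array([553.2, 241.5,  55. ]), array([553. , 238.3,  60. ])]
0.64 [254. 196. 306. 250.] [array([623.8,  73. ,  55. ]), array([622. ,  73.6,  60. ])]
```

View pics/w1.png

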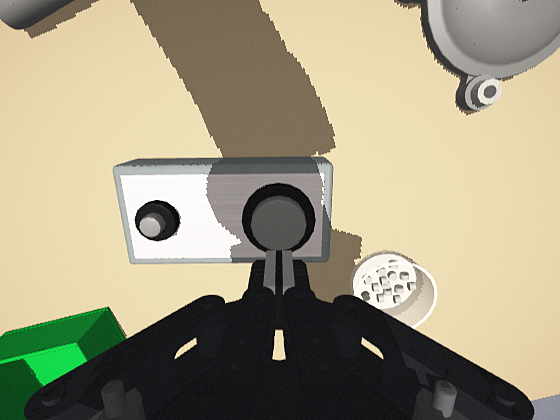

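move_arm(commands=[[1, 0, 0, 3, 0], [1, 0, 0, 3, 0], [1, 0, 0, 0.8, 0], [1, 0, 0, 0.2, 0], [1, 0, 0, 0.2, 0]])

```text
time: 3.72
eef_pos: [619.5, 74.6, 84.3]
tcp_rot: [[-0.945, 0.326, 0.001], [0.326, 0.945, 0.0], [-0.001, 0.001, -1.0]]
contact_force: [-0.8, -0.1, 2.2]
gripper_width: 0.3
grip_force: 1.1
```

move_arm(commands=[[1, 0, 0, 0.3, 0], [1, 0, 0, 0, 0]])

```text
time: 3.98
eef_pos: [619.5, 74.6, 80.7]
tcp_rot: [[-0.945, 0.326, 0.001], [0.326, 0.945, 0.0], [-0.001, 0.001, -1.0]]
contact_force: [-0.9, 0.9, 3.7]
gripper_width: -0.2
grip_force: 2.1
```

In contact with the spring; push on until the force rises past the stop.

move_arm(commands=[[1, 0, 0, 0.3, 0], [1, 0, 0, 0, 0], [1, 0, 0, 0.2, 0], [1, 0, 0, 0, 0]])

```text
time: 4.47
eef_pos: [619.6, 74.6, 79.4]
tcp_rot: [[-0.945, 0.326, 0.001], [0.326, 0.945, 0.001], [-0.001, 0.001, -1.0]]
contact_force: [-7.6, 0.5, 30.4]
gripper_width: 0.2
grip_force: 14.9
```

move_arm(commands=[[1, 0, 0, -2, 0], [1, 0, 0, -5, 0], [1, 0.8, -4.5, -4, 0], [1, 0.8, -5.5, 0, 0], [1, 0.8, -5.5, 0, 0], [1, 0.8, -5.5, 0, 0], [1, 0.8, -5.5, 0, 0], [1, 0.8, -5.5, 0, 0], [1, 0.8, -5.5, 0, 0], [1, 0.8, -5.5, 0, 0]])

```text
time: 5.72
eef_pos: [417.9, -313.2, 185.2]
tcp_rot: [[-0.945, 0.326, 0.001], [0.326, 0.945, -0.001], [-0.002, -0.001, -1.0]]
contact_force: [0.8, -1.1, 0.8]
gripper_width: -0.1
grip_force: 0.0
```

move_arm(commands=[[1, 1.6, -1.2, 0, 0], [1, 0, 0, 0, 0], [1, 0, 0, 0, 0]])

```text
time: 6.1
eef_pos: [400.8, -315.8, 185.0]
tcp_rot: [[-0.946, 0.323, 0.001], [0.323, 0.946, 0.001], [-0.001, 0.001, -1.0]]
contact_force: [-0.2, 0.2, 0.4]
gripper_width: 0.2
grip_force: 0.0
```

Run:
```python
from h import *
p=grab_frame("wrist");cv2.imwrite("pics/w2.png",p["image"]);s=arm.read_state();print(s["eef_pos"],np.round(s["tcp_rot"],3).tolist())
print((-np.array(p["R"]).T@p["t"]).round())
for q in ["empty_hole","open_cover"]:
  for r in recognise(p,q):
    e=r["extent"];print(q,r["score"],np.round(e))
X=p["R"]@np.array([400,-318,14.])+p["t"];print(X[0]/X[2]*p["fx"]+p["cx"],X[1]/X[2]*p["fy"]+p["cy"])
```

```text
[ 401.12023657 -315.71095871  185.04851229] [[-0.947, 0.322, 0.001], [0.322, 0.947, 0.001], [-0.001, 0.001, -1.0]]
[ 326. -291.  309.]
empty_hole 0.58 [245. 182. 388. 300.]
open_cover 0.88 [255. 182. 386. 300.]
276.64747924834757 192.74900414618324
```

View pics/w2.png

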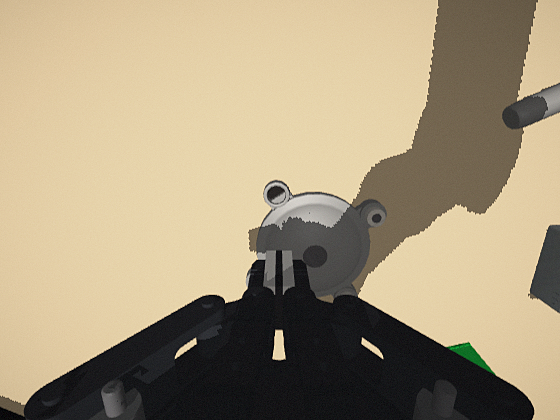

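Run:
```python
from h import *
p=grab_frame("wrist");s=arm.read_state()
h,im=0,p["image"][175:212,255:298];cv2.imwrite("pics/w3.png",cv2.resize(im,None,fx=12,fy=12,interpolation=cv2.INTER_CUBIC))
x=ray(p,276,194,14);print(x,np.array(s["tcp_rot"]).T@(x-s["eef_pos"]),ray(p,276,195,14),ray(p,277,194,14))
```

```text
[ 401.2 -319.2   14. ] [ -1.30740235  -2.80028353 171.01758017] [ 402.2 -319.6   14. ] [ 401.5 -318.2   14. ]
```

View pics/w3.png

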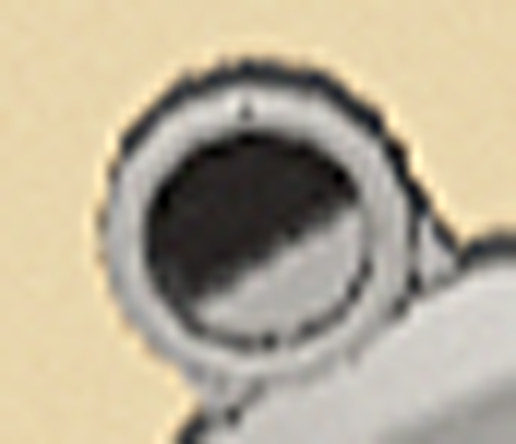

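move_arm(commands=[[1, -0.2, -0.3, 2.5, 0], [1, 0, 0, 3, 0], [1, 0, 0, 3, 0], [1, 0, 0, 2.5, 0], [1, 0, 0, 1.2, 0], [1, 0, 0, 0.5, 0], [1, 0, 0, 0, 0], [1, 0, 0, 0, 0], [1, 0, 0, 0, 0]])

```text
time: 7.42
eef_pos: [400.7, -321.2, 58.7]
tcp_rot: [[-0.945, 0.326, 0.001], [0.326, 0.945, -0.001], [-0.001, -0.0, -1.0]]
contact_force: [0.0, 0.1, -0.1]
gripper_width: 0.3
grip_force: 0.0
```

Run:
```python
from h import *
s=arm.read_state();print(s["eef_pos"],s["contact_force"])
p=grab_frame("wrist")
cv2.imwrite("pics/w4.png",p["image"])
X=p["R"]@np.array([401.8,-319.4,14.])+p["t"];print(X[0]/X[2]*p["fx"]+p["cx"],X[1]/X[2]*p["fy"]+p["cy"])
```

```text
[ 400.68543647 -321.17909675   58.69009158] [ 0.00909935  0.08256722 -0.06364249]
282.6206222442349 245.2468409960863
```

View pics/w4.png

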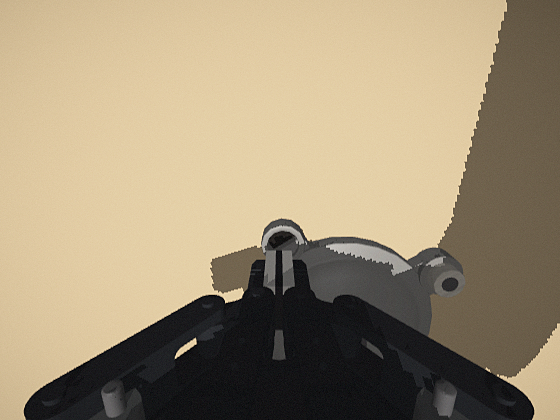

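The hole shows at about (283, 243), next to the closed fingertips, where my estimate predicts it. A 2 mm nudge along tool y, then hold.

move_arm(commands=[[1, 0, 0.2, 0, 0], [1, 0, 0, 0, 0], [1, 0, 0, 0, 0], [1, 0, 0, 0, 0], [1, 0, 0, 0, 0], [1, 0, 0, 0, 0], [1, 0, 0, 0, 0], [1, 0, 0, 0, 0], [1, 0, 0, 0, 0], [1, 0, 0, 0, 0]])

```text
time: 8.72
eef_pos: [401.0, -319.0, 58.0]
tcp_rot: [[-0.945, 0.326, -0.0], [0.326, 0.945, 0.0], [0.0, 0.0, -1.0]]
contact_force: [-0.9, 0.2, -0.1]
gripper_width: -0.3
grip_force: 0.0
```

move_arm(commands=[[1, 0, 0, 0, 0], [1, 0, 0, 0, 0], [1, 0, 0, 0, 0], [1, 0, 0, 0, 0], [1, 0, 0, 0, 0], [1, 0, 0, 0, 0], [1, 0, 0, 0, 0], [1, 0, 0, 0, 0], [1, 0, 0, 0, 0], [1, 0, 0, 0, 0]])

```text
time: 9.98
eef_pos: [401.0, -319.0, 58.0]
tcp_rot: [[-0.945, 0.326, 0.0], [0.326, 0.945, -0.0], [-0.0, 0.0, -1.0]]
contact_force: [-0.4, -0.5, -0.2]
gripper_width: -0.4
grip_force: 0.0
```

Run:
```python
from h import *
s=arm.read_state();print(s["time"],s["eef_pos"],s["contact_force"]);print(arm.job_done())
```

```text
9.975 [ 400.97663944 -318.99033102   58.00468809] [-0.35254922 -0.46738959 -0.23504461]
the job is handed in; nothing more can be done
None
```

I pressed the large button down to its stop and let it go. I then held the fingertips about 25 mm above the empty hole, within about 1 mm of its measured centre, for over two seconds, and handed the job in still pointing at it (no verdict was returned).

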